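# Turn the pliers' swivel sign from cross to ring

## Task

Two swivel signs on the workbench show whether a tool is lent out: cross towards the robot means out, ring means free. The pliers are back: turn the sign that stands right behind the pliers half a turn, so that its ring face looks to the robot's side and the board stands square over its foot again. Leave the other sign, behind the try square, showing its cross, and leave the pliers where they lie.

Things in the scene. Friction and masses are not known exactly. Their poses are not given: they have to be found in the camera images.
- stand_pliers: Fixed foot of the sign behind the pliers: dark wooden block, 60 (x) x 110 (y) x 14 mm high, screwed down, a short steel post at its centre. Origin: centre of its underside, on the bench; z is up, on the pivot axis of the board; -x is its front, roughly towards the robot, +y its left end. It stands left or right on the bench; the other, identical sign stands over 0.3 m to its side.
- board_mid (a point): Middle of the board on that post, on the pivot axis, 87.5 mm above the bench. Board: upright light plywood 10 mm thick, 130 mm wide (65 each side of the axis), from 40 to 135 mm above the bench, nothing above it. In the middle of one face a raised diagonal cross, of the other a raised ring (dark wood, 4 mm proud, within 31 mm of the axis). Its y runs along the width; +x is the ring face's side.
- board_pliers (a joint): Turn of that board about the upright axis, rad, positive counter-clockwise from above. 0: square over its foot (wide along the foot's y), cross to the front (-x). 3.14 or -3.14: square, ring to the front. It turns either way, with stops at 3.6 and -3.6, and starts within 0.3 of 0. Friction (0.03 N m) holds it where it is left; it does not spring or coast.
- board_square (a joint): The same for the other sign, the one behind the try square (a steel blade in a dark wooden stock). It starts within 0.3 of 0 and is to stay there.
- pliers_mid (a point): Middle of the pliers with blue handles, lying flat and loose, 187 mm long, 55 mm wide, 12 mm high, about 120 mm in front of the foot of their sign. The point is half-way up.

How it is judged:
By the outcome, as a careful person would: the job done as asked, in the order asked, and still so for the second after the job is handed in, with the robot touching nothing.
It also fails if it takes over 35 s, if anything falls off the work surface, if the arm or the gripper's body presses on something with over 40 N, if the wrist force passes 120 N, or if a joint passes its speed limit or range.

## Robot

A 6-joint arm with a two-finger parallel gripper is mounted at the origin on a cart in front of the work surface, level with it; the furniture and walls round the work are solid. World frame = base frame: x ahead of the robot, y to its left, z up, the work surface at z = 0. Lengths are in m, angles in degrees, forces in N, time in s.
With the tool pointing down it reaches from about 0.25 to 0.725 m from the base axis. Payload 4 kg.
Tool frame: the origin (TCP) lies between the finger pads; the fingertips stand 19 mm ahead of it and the grasp point (between the pads) is the TCP (bot.tip_extent is the distance from the TCP to the fingertips, in m); z points along the fingers, y is the line along which they close (so a half turn about z gives the same grasp; the last joint's range is limited). The gripper opens to 85 mm and grips with 20 to 120 N. Pads are 22 mm wide; open, the fingers measure 114 mm over their backs; the gripper's body (76 mm by 85 mm) begins 54 mm behind the grasp point. The pads swing forward as they close: fully open they stand 13 mm farther back than shut.
Start: joints at [-65.088, 13.785, 0.286, 76.501, 0, 90], TCP at [0.211, -0.453, 0.25] pointing down, gripper open.
Joint ranges: [-155.79, 155.79], [-60.16, 107.12], [-62.33, 73.08], [-114, 123.19], [-81.49, 82.49], [-180, 180]. Speed limits (degrees/s): [159.86, 159.86, 180, 180, 180, 180].

## Interface

Orientations are given as a 3x3 rotation matrix whose columns are the frame's x, y, z axes.
In Python, from plant import telemetry, cams, workorder, bot gives the robot as it stands. The module is installed in compiled form; this text tells all that it offers.
- The arm moves only by the tool send_rows, never from a script. Its argument "rows" is a list of rows, each an object with "angular": the turn, a rotation vector about the tool's x, y, z in rad, a list of three; "travel": the shift along the tool's x, y, z in m, a list of three; "hand": the opening, from -1 (shut) to 1 (fully open). In form: [{"angular": [rx, ry, rz], "travel": [x, y, z], "hand": hand}, ...]. A call has 1 to 20 rows; each row shifts and turns the commanded pose from where the row before left it, along the tool's axes as they then stand; what a row does not reach is not made up. A row lasts 1/10 s, in which the tool goes at most 50 mm and 8.59 degrees, less where a joint would pass 70% of its speed; a pose out of reach is approached as far as the arm can. A call with a gripper value outside its range is refused whole. The fingers move at their own pace and stop on an object; the grip force is fixed at half the most. Time passes only in rows, so rows that do not move let the fingers close. It gives the time, the measured TCP pose, the force, the opening and the grip force at its end, in the units of the state.
- telemetry.sense(): the state, without advancing time (a new reading comes with each control period).
- cams.get_image(name): name is "scene" or "side" or "wrist"; returns a dict with "pixels" (400x640x3 uint8, red, green, blue), "depth" (400x640 float32, m along the optical axis (not along the pixel's ray), 0 where there is no reading), "fx", "fy", "cx", "cy" (pixels), "k1" (the pictures are not rectified: a ray, as slopes to the right and down, at radius r is drawn at 1 + k1 r^2 times it, then the intrinsics apply), "origin" and "orientation" of the camera in the world. Camera axes: x right, y down, z forward; pixel columns grow to the right and rows downward; lengths in m; the calibration is good to about 2 mm. A picture is of the moment at which its call begins.
- workorder.job_done(): hands the job in; it is judged then, once.
Trained networks look in a picture, given as the dict that the camera call returned (one of the last four; its "shot" number tells which), for a name from the list of things; names that differ only in an ending like _2 or _b are one class to them, and where a whole thing is asked for, a point or a joint stands for the part that bears it (a point fixed in the world has none). Each returns a list of dicts, best first, with "score" (0 to 1); they miss things now and then, are a little off and sometimes report something else, mostly with a low value. They report only what shows in the picture. A call takes as long as a camera call.
- cams.find_in(picture, query): "point" ([column, row] in pixels, amid what is visible of it).
- cams.cut_out(picture, query): "pixels" (400x640 bool, what is visible of it) and "point" ([column, row] in pixels, amid what is visible of it).
- cams.pinpoint(picture, query): "point" ([column, row] in pixels: a listed point, or the origin of a listed thing).
The state is a dict: "time_s": time; "q": joint angles; "qd": joint speeds; "joint_torque": joint torques, N m; "eef_pos": TCP position; "ee_rot": TCP orientation; "contact_force": force on the tool from outside, world axes, zero at the start; "wrist_torque": the same for the moment, N m; "finger_gap": finger opening in m; "gripper_force": force on a finger pad.
Only numpy, scipy, OpenCV 4.12 (cv2) and the standard library are available. Lean on these libraries where they do the work, as an engineer would, in place of code of your own. Each camera call takes 0.05 s, during which the arm holds its last target. There are 200 camera calls.

## Working session

There is one attempt and no reset: what is moved stays moved. The work goes in short steps, Python scripts to look and compute and a tool call to move; the robot and the scene stay as the last step left them, time stands still between calls to the robot, and variables do not carry over. Pictures are saved under pics/ and viewed, at most 10 in all, crops included, and the job is handed in when it is done.

Besides the shell and the picture viewer there is one more tool, called after ">>>" by a JSON object that holds its "name" and its "arguments". send_rows: Moves the arm, as the interface text tells. Its arguments: {"type":"object","properties":{"rows":{"type":"array","items":{"type":"object","properties":{"angular":{"type":"array","items":{"type":"number"}},"travel":{"type":"array","items":{"type":"number"}},"hand":{"type":"number"}}}}},"required":["rows"]}

```bash
mkdir -p pics; cat > h.py <<'E'
import numpy as np, cv2
from plant import telemetry, cams, workorder, bot
def ray(p,px):
    xd=np.array([(px[0]-p['cx'])/p['fx'],(px[1]-p['cy'])/p['fy']]);x=xd.copy()
    for _ in range(20): x=xd/(1+p['k1']*(x@x))
    return np.array([x[0],x[1],1.])
def world(p,px,d=None):
    c,r=int(round(px[0])),int(round(px[1]))
    if d is None: d=p['depth'][r,c]
    return np.array(p['origin'])+np.array(p['orientation'])@(ray(p,px)*d)
def atz(p,px,z):
    v=np.array(p['orientation'])@ray(p,px);o=np.array(p['origin'])
    return o+v*(z-o[2])/v[2]
def save(p,n): cv2.imwrite('pics/'+n,p['pixels'][:,:,::-1])
def cloud(p,mask):
    rr,cc=np.nonzero(mask&(p['depth']>0))
    return np.array([world(p,(c,r)) for r,c in zip(rr,cc)])
E
python3 - <<'E'
from h import *
np.set_printoptions(precision=3,suppress=True)
s=telemetry.sense();print(s['time_s'],s['eef_pos'],s['ee_rot'],s['contact_force'])
ims=[]
for n in ['scene','side']:
    p=cams.get_image(n);ims.append(p['pixels'])
    print(n,p['origin'],np.array(p['orientation'])[:,2])
    for q,z in [('stand_pliers',0),('board_mid',.0875),('pliers_mid',.006)]:
        for d in cams.pinpoint(p,q)[:3]: print(q,d['score'],np.array(d['point']),atz(p,d['point'],z))
    for d in cams.cut_out(p,'board_pliers')[:3]:
        c=cloud(p,d['pixels']); c=c[(c[:,2]>.045)&(c[:,2]<.13)]
        if len(c)<20: continue
        xy=c[:,:2]; m=np.median(xy,0); w,v=np.linalg.eigh(np.cov((xy-m).T));print('board',d['score'],len(c),m,v[:,1],np.sqrt(w),c.min(0),c.max(0))
cv2.imwrite('pics/a.png',cv2.resize(np.vstack(ims),None,fx=.75,fy=.75)[:,:,::-1])
E
```

```text
0.0 [ 0.21  -0.453  0.249] [[ 0.907  0.421 -0.001]
 [ 0.421 -0.907  0.002]
 [-0.    -0.002 -1.   ]] [ 0.207 -0.054  0.437]
scene [0.084 0.481 0.761] [ 0.392 -0.549 -0.738]
stand_pliers 0.75 [347.  178.2] [ 0.469 -0.172  0.   ]
board_mid 0.92 [349.2 146.7] [ 0.476 -0.186  0.088]
pliers_mid 0.89 [384.8 201.1] [ 0.355 -0.154  0.006]
board 0.96 1104 [ 0.472 -0.173] [0.195 0.981] [0.002 0.039] [ 0.459 -0.249  0.045] [ 0.491 -0.117  0.13 ]
side [0.066 0.604 0.595] [ 0.431 -0.696 -0.574]
stand_pliers 0.95 [344.7 194.3] [ 0.479 -0.189  0.   ]
board_mid 0.61 [345.4 163.4] [ 0.487 -0.203  0.088]
pliers_mid 0.72 [379.9 213.6] [ 0.356 -0.149  0.006]
board 0.96 948 [ 0.471 -0.171] [0.199 0.98 ] [0.002 0.039] [ 0.457 -0.246  0.045] [ 0.491 -0.117  0.13 ]
```

View pics/a.png

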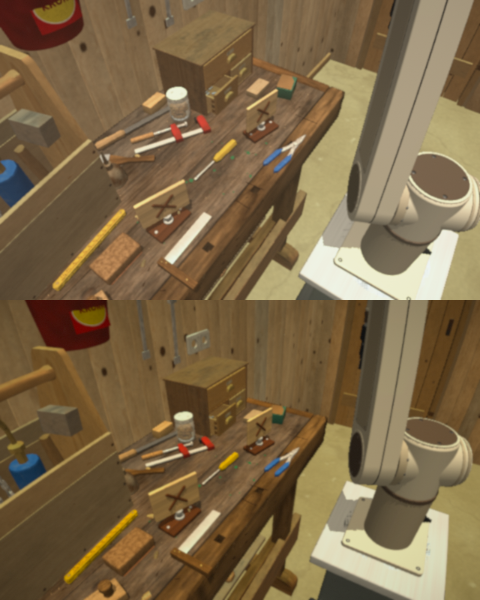

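The pliers' sign is the far one in both views, around (260,125) in the scene picture, with its cross towards the robot. It is at about (0.475, -0.183), and the board is turned about -0.2 rad. Next I'll move above it for a closer look.

>>> {"name": "send_rows", "arguments": {"rows": [{"travel": [0.0375,-0.0184,-0.01],"angular": [0,0,0],"hand": 1},{"travel": [0.0375,-0.0184,-0.01],"angular": [0,0,0],"hand": 1},{"travel": [0.0375,-0.0184,-0.01],"angular": [0,0,0],"hand": 1},{"travel": [0.0375,-0.0184,-0.01],"angular": [0,0,0],"hand": 1},{"travel": [0.0375,-0.0184,-0.01],"angular": [0,0,0],"hand": 1},{"travel": [0.0375,-0.0184,-0.01],"angular": [0,0,0],"hand": 1},{"travel": [0.0375,-0.0184,-0.01],"angular": [0,0,0],"hand": 1},{"travel": [0.0375,-0.0184,-0.01],"angular": [0,0,0],"hand": 1},{"travel": [0,0,0],"angular": [0,0,-0.134],"hand": 1},{"travel": [0,0,0],"angular": [0,0,-0.134],"hand": 1},{"travel": [0,0,0],"angular": [0,0,-0.134],"hand": 1},{"travel": [0,0,0],"angular": [0,0,-0.134],"hand": 1},{"travel": [0,0,0],"angular": [0,0,-0.134],"hand": 1},{"travel": [0,0,0],"angular": [0,0,-0.134],"hand": 1},{"travel": [0,0,0],"angular": [0,0,-0.134],"hand": 1},{"travel": [0,0,0],"angular": [0,0,0],"hand": 1}]}}

```text
time_s: 2.1
eef_pos: [0.4207, -0.1936, 0.3304]
ee_rot: [[0.197, 0.98, 0.0], [0.98, -0.197, -0.0], [-0.0, 0.0, -1.0]]
contact_force: [-0.4, 0.9, 0.4]
finger_gap: 0.0853
gripper_force: 0.0
```

```bash
cat > m.py <<'E'
from h import *
import sys
np.set_printoptions(precision=4,suppress=True)
s=telemetry.sense();print(s['time_s'],s['q'],s['eef_pos'],s['ee_rot'],s['contact_force'],s['finger_gap'])
p=cams.get_image('wrist');save(p,sys.argv[1]);print(p['origin'],np.array(p['orientation'])[:,2])
for q,z in [('stand_pliers',0),('board_mid',.0875),('pliers_mid',.006)]:
    for d in cams.pinpoint(p,q)[:2]: print(q,d['score'],np.array(d['point']),atz(p,d['point'],z))
for q,lo,hi in [('board_pliers',.128,.142),('stand_pliers',.008,.02)]:
    for d in cams.cut_out(p,q)[:2]:
        c=cloud(p,d['pixels']);a=len(c);c=c[(c[:,2]>lo)&(c[:,2]<hi)]
        if len(c)<20: print(q,d['score'],a,len(c));continue
        r=cv2.minAreaRect(c[:,:2].astype(np.float32)*1000);print(q,d['score'],a,len(c),r,c.min(0),c.max(0),c[:,:2].mean(0))
E
python3 m.py b.png
```

```text
2.1 [-24.7111   8.3636   5.3653  86.9938   0.0014  76.6484] [ 0.4207 -0.1936  0.3304] [[ 0.197   0.9804  0.0001]
 [ 0.9804 -0.197  -0.    ]
 [-0.      0.0001 -1.    ]] [-0.4038  0.89    0.4159] 0.08533301467539135
[ 0.4352 -0.1179  0.4541] [-0.0574 -0.2945 -0.9539]
stand_pliers 0.65 [350.6 149.6] [ 0.4762 -0.1846  0.    ]
board_mid 0.59 [354.5 155.5] [ 0.472  -0.1801  0.0875]
pliers_mid 0.77 [274.2 145.2] [ 0.3609 -0.1537  0.006 ]
board_pliers 0.59 1987 1058 ((476.0235900878906, -182.77072143554688), (128.97938537597656, 10.485084533691406), 79.14405059814453) [ 0.4602 -0.2467  0.128 ] [ 0.492  -0.119   0.1369] [ 0.4763 -0.1788]
stand_pliers 0.75 3500 1436 ((476.52569580078125, -183.3424835205078), (110.21306610107422, 60.480533599853516), 75.73636627197266) [ 0.4351 -0.2357  0.0081] [ 0.5178 -0.1241  0.0199] [ 0.4657 -0.1774]
```

View pics/b.png

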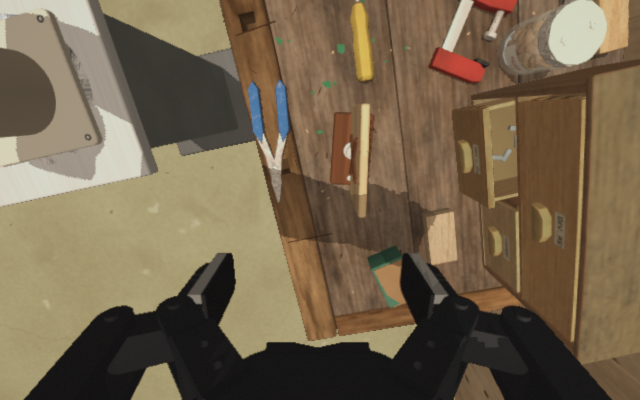

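The wrist picture shows the board edge-on at (363,160), the foot at (345,150), the pliers at (270,140) and the cabinet drawer at (460,150). The fit puts the axis at (0.4765, -0.183), the foot's long axis at 75.7° and the board at 79.1°. I need a turn of about +176.6°, and I'll check clearance before making it.

```bash
python3 - <<'E'
from h import *
p=cams.get_image('scene')
m=np.zeros((400,640),bool);m[::2,::2]=1
c=cloud(p,m);d=np.hypot(c[:,0]-.4765,c[:,1]+.183)
for lo,hi in [(.03,.13),(.1,.14),(.14,.24)]:
    k=(c[:,2]>lo)&(c[:,2]<hi)&(d>.07)&(d<.3);i=np.argsort(d[k])[:4];print(lo,d[k][i],c[k][i].round(3).tolist())
E
```

```text
0.03 [0.14527378 0.14551935 0.14580628 0.14610358] [[0.621, -0.198, 0.056], [0.62, -0.205, 0.051], [0.621, -0.206, 0.057], [0.622, -0.199, 0.048]]
0.1 [0.18781193 0.18837331 0.18856919 0.18878459] [[0.664, -0.179, 0.111], [0.664, -0.202, 0.115], [0.665, -0.171, 0.109], [0.665, -0.172, 0.114]]
0.14 [0.18435595 0.18509146 0.18577683 0.1859993 ] [[0.661, -0.178, 0.208], [0.662, -0.186, 0.208], [0.66, -0.156, 0.209], [0.662, -0.173, 0.21]]
```

>>> {"name": "send_rows", "arguments": {"rows": [{"travel": [0.0106,0.02615,0],"angular": [0,0,0],"hand": 1},{"travel": [0.0106,0.02615,0],"angular": [0,0,0],"hand": 1},{"travel": [0,0,0.04],"angular": [0,0,0],"hand": 1},{"travel": [0,0,0.04],"angular": [0,0,0],"hand": 1}]}}

```text
time_s: 2.85
eef_pos: [0.4781, -0.1833, 0.2503]
ee_rot: [[0.196, 0.981, 0.004], [0.981, -0.196, -0.001], [-0.001, 0.004, -1.0]]
contact_force: [0.1, -0.3, -1.2]
finger_gap: 0.0855
gripper_force: 0.0
```

>>> {"name": "send_rows", "arguments": {"rows": [{"travel": [0,-0.001,0.04],"angular": [0,0,0],"hand": 1},{"travel": [0,0,0.04],"angular": [0,0,0],"hand": 1},{"travel": [0,0,0.031],"angular": [0,0,0],"hand": 1},{"travel": [0,0,0],"angular": [0,0,0],"hand": 0},{"travel": [0,0,0],"angular": [0,0,0],"hand": -1},{"travel": [0,0,0],"angular": [0,0,0],"hand": -1},{"travel": [0,0,0],"angular": [0,0,0],"hand": -1},{"travel": [0,0,0],"angular": [0,0,0],"hand": -1},{"travel": [0,0,0],"angular": [0,0,0],"hand": -1}]}}

```text
time_s: 3.75
eef_pos: [0.4758, -0.1832, 0.1411]
ee_rot: [[0.197, 0.98, 0.002], [0.98, -0.197, -0.001], [-0.001, 0.003, -1.0]]
contact_force: [-1.2, 0.6, 5.6]
finger_gap: 0.0083
gripper_force: 60.8
```

>>> {"name": "send_rows", "arguments": {"rows": [{"travel": [0,0,0],"angular": [0,0,-0.14],"hand": -1},{"travel": [0,0,0],"angular": [0,0,-0.14],"hand": -1},{"travel": [0,0,0],"angular": [0,0,-0.14],"hand": -1},{"travel": [0,0,0],"angular": [0,0,-0.14],"hand": -1}]}}

```text
time_s: 4.15
eef_pos: [0.4756, -0.1832, 0.1411]
ee_rot: [[-0.359, 0.933, 0.002], [0.933, 0.359, -0.001], [-0.002, 0.001, -1.0]]
contact_force: [-1.8, 0.9, 7.0]
finger_gap: 0.0082
gripper_force: 60.9
```

>>> {"name": "send_rows", "arguments": {"rows": [{"travel": [0,0,0],"angular": [0,0,-0.14],"hand": -1},{"travel": [0,0,0],"angular": [0,0,-0.14],"hand": -1},{"travel": [0,0,0],"angular": [0,0,-0.14],"hand": -1},{"travel": [0,0,0],"angular": [0,0,-0.14],"hand": -1},{"travel": [0,0,0],"angular": [0,0,-0.14],"hand": -1},{"travel": [0,0,0],"angular": [0,0,-0.14],"hand": -1},{"travel": [0,0,0],"angular": [0,0,-0.14],"hand": -1},{"travel": [0,0,0],"angular": [0,0,-0.14],"hand": -1},{"travel": [0,0,0],"angular": [0,0,-0.14],"hand": -1},{"travel": [0,0,0],"angular": [0,0,-0.14],"hand": -1},{"travel": [0,0,0],"angular": [0,0,-0.14],"hand": -1},{"travel": [0,0,0],"angular": [0,0,-0.14],"hand": -1},{"travel": [0,0,0],"angular": [0,0,-0.14],"hand": -1},{"travel": [0,0,0],"angular": [0,0,-0.14],"hand": -1},{"travel": [0,0,0],"angular": [0,0,-0.14],"hand": -1},{"travel": [0,0,0],"angular": [0,0,-0.14],"hand": -1},{"travel": [0,0,0],"angular": [0,0,-0.14],"hand": -1},{"travel": [0,0,0],"angular": [0,0,-0.14],"hand": -1},{"travel": [0,0,0],"angular": [0,0,0],"hand": -1},{"travel": [0,0,0],"angular": [0,0,0],"hand": -1}]}}

```text
time_s: 6.15
eef_pos: [0.4756, -0.1841, 0.1411]
ee_rot: [[-0.257, -0.966, 0.002], [-0.966, 0.257, -0.003], [0.002, -0.003, -1.0]]
contact_force: [-2.0, -2.6, 5.3]
finger_gap: 0.008
gripper_force: 60.8
```

>>> {"name": "send_rows", "arguments": {"rows": [{"travel": [0,0,0],"angular": [0,0,0],"hand": 1},{"travel": [0,0,0],"angular": [0,0,0],"hand": 1},{"travel": [0,0,0],"angular": [0,0,0],"hand": 1},{"travel": [0,0,0],"angular": [0,0,0],"hand": 1},{"travel": [0,0,0],"angular": [0,0,0],"hand": 1},{"travel": [0,0,-0.04],"angular": [0,0,0],"hand": 1},{"travel": [0,0,-0.04],"angular": [0,0,0],"hand": 1},{"travel": [0,0,-0.04],"angular": [0,0,0],"hand": 1},{"travel": [0,0.03,-0.04],"angular": [0,0,0],"hand": 1},{"travel": [0,0.03,-0.03],"angular": [0,0,0],"hand": 1},{"travel": [0,0,0],"angular": [0,0,0],"hand": 1}]}}

```text
time_s: 7.25
eef_pos: [0.4165, -0.1675, 0.3346]
ee_rot: [[-0.257, -0.966, 0.008], [-0.966, 0.257, -0.003], [0.001, -0.008, -1.0]]
contact_force: [0.4, -0.0, -0.2]
finger_gap: 0.0858
gripper_force: 0.0
```

```bash
python3 m.py c.png; python3 - <<'E'
from h import *
p=cams.get_image('side');q=cams.get_image('wrist')['pixels'];a=p['pixels']
cv2.imwrite('pics/d.png',np.hstack([cv2.resize(a[120:260,240:440],(600,420))[:,:,::-1]]))
E
```

```text
7.25 [-21.8992   6.3244   3.6119  86.8048  -0.0039 -97.0089] [ 0.4165 -0.1675  0.3346] [[-0.257  -0.9664  0.0078]
 [-0.9664  0.257  -0.0032]
 [ 0.0011 -0.0084 -1.    ]] [ 0.4373 -0.0215 -0.2062] 0.08582622574226544
[ 0.3953 -0.2407  0.4583] [ 0.0861  0.2868 -0.9541]
stand_pliers 0.6 [281.2 160. ] [ 0.4749 -0.1851  0.    ]
board_mid 0.91 [270.4 172.1] [ 0.4781 -0.1841  0.0875]
pliers_mid 0.88 [357.6 160.7] [ 0.357  -0.1538  0.006 ]
board_pliers 0.78 1939 951 ((475.22161865234375, -183.78851318359375), (127.76220703125, 10.365655899047852), 75.3872299194336) [ 0.4548 -0.2464  0.128 ] [ 0.4947 -0.122   0.1372] [ 0.4734 -0.1877]
stand_pliers 0.66 3359 1236 ((472.4518127441406, -160.1872100830078), (151.72970581054688, 59.62120819091797), 82.90087127685547) [ 0.4343 -0.2391  0.0084] [ 0.5114 -0.0886  0.02  ] [ 0.4594 -0.1816]
```

View pics/d.png

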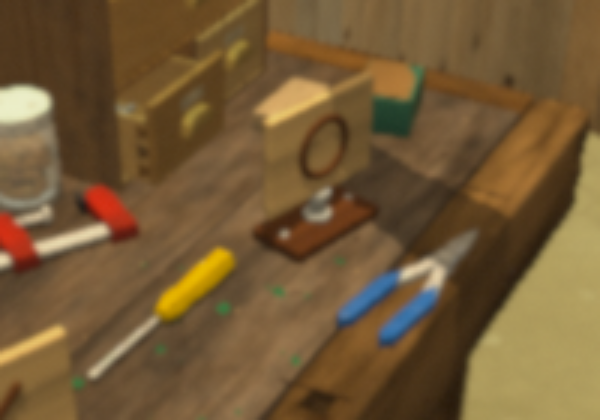

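View pics/c.png

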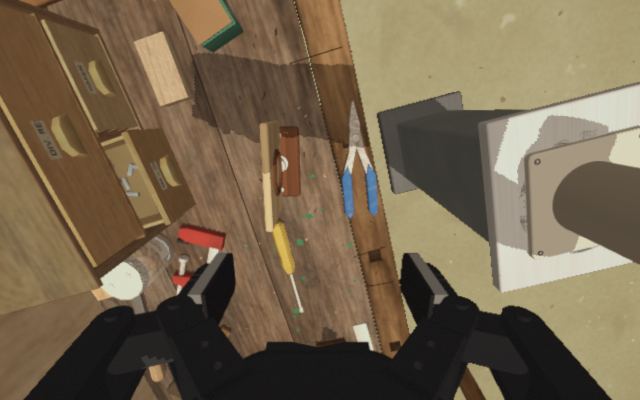

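The side picture shows the ring facing the robot at (325,145), and the pliers haven't moved. In the wrist picture the board at (268,175) runs parallel to its foot at (288,160): 75.4° against 75.7°. The robot is clear, so I'll hand the job in.

```bash
python3 -c "
from plant import workorder
print(workorder.job_done())"
```

```text
the job is handed in; nothing more can be done
None
```

The sign behind the pliers now shows its ring to the robot's side, square over its foot to within about 0.3° as measured; the arm went nowhere near the other sign, the pliers lie where they were, and the job is handed in.

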